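# Seat the keyed swatch wheel on its display stand

## Robot

A 6-joint arm with a two-finger parallel gripper is mounted at the origin on a cart in front of the work surface, level with it; the furniture and walls round the work are solid. World frame = base frame: x ahead of the robot, y to its left, z up, the work surface at z = 0. Lengths are in m, angles in degrees, forces in N, time in s.
With the tool pointing down it reaches from about 0.375 to 0.75 m from the base axis. Payload 9 kg.
Tool frame: the origin (TCP) lies where the fingers leave the gripper's body, on its centre line; the fingertips stand 73 mm ahead of it and the grasp point (between the pads) lies 54 mm ahead of it (robot.tip_reach is the distance from the TCP to the fingertips, in m); z points along the fingers, y is the line along which they close (so a half turn about z gives the same grasp; the last joint's range is limited). The gripper opens to 85 mm and grips with 20 to 120 N. Pads are 22 mm wide; open, the fingers measure 114 mm over their backs; the gripper's body (76 mm by 85 mm) begins 54 mm behind the grasp point. The pads swing forward as they close: fully open they stand 13 mm farther back than shut.
Start: joints at [-85.697, 5.964, 5.575, 89.605, 0, 77.527], TCP at [0.173, -0.574, 0.304] pointing down, gripper open.
Joint ranges: [-171.21, 171.21], [-48.23, 106.86], [-62.78, 66.21], [-105.2, 120.99], [-86.42, 89.51], [-180, 180]. Speed limits (degrees/s): [127.2, 127.2, 147.25, 180, 180, 180].

## Interface

Orientations are given as [roll, pitch, yaw] about the fixed x, y, z axes, in that order (R = Rz(yaw) Ry(pitch) Rx(roll)).
In Python, from plant import robot gives the robot as it stands. Calls block until the motion is done:
- robot.move_pose(position, orientation): joint-space move of the TCP to a pose.
- robot.line_to(position, vel=0.15, rotation=None, guard=None): straight line of the TCP; rotation=None keeps the orientation; vel is the mean speed in m/s. With guard (N) it stops when the force on the tool has changed by that much, and returns True; else False.
- robot.goto_joints(angles): joint-space move.
- robot.set_gripper(opening): finger opening in m; the grip force is fixed at half the most; returns when the fingers have stopped.
- robot.pause(seconds).
- robot.ik(position, orientation): joint angles nearest the present ones, or None.
- robot.observe(): the state.
- robot.grab_frame(name): name is "scene" or "side" or "wrist"; returns the picture (384x512x3 uint8, blue, green, red); there is no depth.
- robot.get_calibration(name): a dict with "vertical_fov" (degrees; the focal length in pixels is half the picture's height over the tangent of half this angle, whatever the lens; pixels are square), "cx", "cy" (the principal point, pixels), "k1" (the pictures are not rectified: a ray, as slopes to the right and down, at radius r is drawn at 1 + k1 r^2 times it, then the intrinsics apply), "rvec" (rotation vector, rad) and "tvec" (3), from world to camera coordinates, as OpenCV has them. Camera axes: x right, y down, z forward; pixel columns grow to the right and rows downward; lengths in m; the calibration is good to about 2 mm. A picture is of the moment at which its call begins: read the wrist's pose just before it. get_calibration takes no time and is no camera call; for the wrist camera it gives the pose at the moment of the call.
A pose or a line that the arm cannot do raises robot.IKError and nothing moves.
- robot.job_done(): hands the job in; it is judged then, once.
The state is a dict: "time": time; "q": joint angles; "qvel": joint speeds; "joint_torque": joint torques, N m; "tool_pos": TCP position; "tcp_rot": TCP orientation; "ft_force": force on the tool from outside, world axes, zero at the start; "torque": the same for the moment, N m; "gripper_width": finger opening in m; "gripper_force": force on a finger pad.
Only numpy, scipy, OpenCV 4.12 (cv2) and the standard library are available. Lean on these libraries where they do the work, as an engineer would, in place of code of your own. Each camera call takes 0.05 s, during which the arm holds its last target. There are 200 camera calls.

## Task

Put the nail-tip swatch wheel that has the D-shaped bore onto the D-shaped post of the display stand: turn it so that its straight rail lies over the straight side of the stand's base, and lower it until it rests fully home on the base, then let go of it. Leave the fully round swatch wheel with the small round bore where it is.

Things in the scene. Friction and masses are not known exactly. Their poses are not given: they have to be found in the camera images.
- wheel_hub (a point): Keyed swatch wheel (loose, white, ivory nail tips, lies flat): point on its hub's axis, 30 mm above the underside. Hub: upright round sleeve, 44 mm outside, 60 tall, D bore right through (32 mm, flat 5 mm from the axis at -x). Foot rim R 37, 5 thick; 9 tips to R 56 except at -x, where an 84 mm straight rail, 5 thick, lies 42 mm out. x: from flat through axis; y: along flat; z: up. About 120 g.
- stand_post (a point): Fixed display stand: point on its post's axis, level with the top of its grey D-shaped base (R 58 mm, 12 thick, straight side at -x, 42 out). Metal D post, 42 tall above it: 28 mm, flat 3 mm from the axis at -x; top 16 mm tapers to a blunt end centred 4 mm to +x. The keyed wheel fits one way only, wheel x along stand x, 2 mm play; home, its hub centre is 30 mm above this point. y along flat, z up.
- round_hub (a point): The other swatch wheel (loose): point on its hub's axis, 30 mm above the underside. Same materials, hub (44 mm outside, 60 tall) and rim, but nail tips all round (R 56 mm), no straight rail, and a round 20 mm bore that does not fit the post. A bystander, to be left where it is.
Things that resemble listed ones, but are neither listed nor needed, are in the scene too. Leave any purple look-alike of the part that bears wheel_hub alone. What is shaped like the part that bears stand_post but purple is not meant.

How it is judged:
By the outcome, as a careful person would: the job done as asked, in the order asked, and still so for the second after the job is handed in, with the robot touching nothing.
It also fails if it takes over 35 s, if anything falls off the work surface, if the arm or the gripper's body presses on something with over 40 N, if the wrist force passes 120 N, or if a joint passes its speed limit or range.

## Working session

There is one attempt and no reset: what is moved stays moved. The work goes in short steps, each a Python script; the robot and the scene stay as the last script left them, time stands still between calls to the robot, and variables do not carry over. Pictures are saved under pics/ and viewed, at most 10 in all, crops included, and the job is handed in when it is done.

```bash
mkdir -p pics
cat > h.py <<'E'
import numpy as np, cv2
from plant import robot
def cal(n):
    c=robot.get_calibration(n); f=192/np.tan(np.radians(c["vertical_fov"])/2)
    R=cv2.Rodrigues(np.array(c["rvec"],float))[0]; t=np.array(c["tvec"],float).ravel()
    return dict(f=f,cx=c["cx"],cy=c["cy"],k1=c["k1"],R=R,t=t)
def ray(c,uv):
    d=(np.atleast_2d(uv).astype(float)-[c["cx"],c["cy"]])/c["f"]; s=d.copy()
    for _ in range(20): s=d/(1+c["k1"]*(s**2).sum(1,keepdims=True))
    v=np.c_[s,np.ones(len(s))]@c["R"]; return -c["R"].T@c["t"], v/np.linalg.norm(v,axis=1,keepdims=True)
def onz(c,uv,z):
    o,v=ray(c,uv); return o+v*((z-o[2])/v[:,2])[:,None]
def proj(c,P):
    p=np.atleast_2d(P)@c["R"].T+c["t"]; s=p[:,:2]/p[:,2:]
    return s*(1+c["k1"]*(s**2).sum(1,keepdims=True))*c["f"]+[c["cx"],c["cy"]]
def meet(c1,u1,c2,u2):
    o1,v1=ray(c1,u1);o2,v2=ray(c2,u2);v1=v1[0];v2=v2[0]
    s=np.linalg.lstsq(np.c_[v1,-v2],o2-o1,rcond=None)[0]
    a=o1+s[0]*v1;b=o2+s[1]*v2; return (a+b)/2,np.linalg.norm(a-b)
E
python3 - <<'E'
from h import *
a=robot.grab_frame("scene");b=robot.grab_frame("side");w=robot.grab_frame("wrist")
for n,i in zip("abw",(a,b,w)): cv2.imwrite(f"pics/{n}0.png",i)
cv2.imwrite("pics/m0.png",cv2.resize(np.hstack([a,b]),(800,300)))
for n in("scene","side","wrist"):
    c=cal(n);print(n,c["f"],c["k1"],(-c["R"].T@c["t"]).round(3),c["R"][2].round(2))
print(robot.observe())
E
```

```text
scene 368.79835784939183 -0.12014188503294898 [0.005 0.704 0.436] [ 0.5  -0.78 -0.38]
side 425.8545968700364 -0.11070816227234095 [0.157 1.013 0.536] [ 0.27 -0.88 -0.38]
wrist 297.7640140632353 -0.004998154429485556 [ 0.245 -0.552  0.372] [-0.28 -0.08 -0.96]
{'time': 0.15, 'q': array([-8.56979212e+01,  5.99173654e+00,  5.53760481e+00,  8.96040457e+01,
       -3.93083858e-04,  7.75268688e+01]), 'qvel': array([-0.02997698, -0.08231403,  0.11045536, -0.02646136, -0.01108978,
        0.0152656 ]), 'joint_torque': array([ 1.91621461e-03, -5.57352591e+01,  5.04009211e+01,  1.24722082e-02,
       -3.44260097e-04, -3.12769586e-06]), 'tool_pos': array([ 0.17316617, -0.57428381,  0.3032939 ]), 'tcp_rot': array([-1.79943111e+02, -1.21814480e-02,  1.67752041e+01]), 'ft_force': array([ 1.44529988, -0.21439779, -0.58856756]), 'torque': array([0.06266905, 0.01511199, 0.06742987]), 'gripper_force': 0.0, 'gripper_width': 0.08535774375038335}
```

View pics/a0.png

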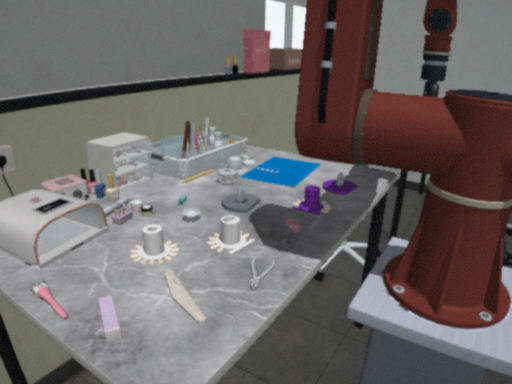

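View pics/b0.png

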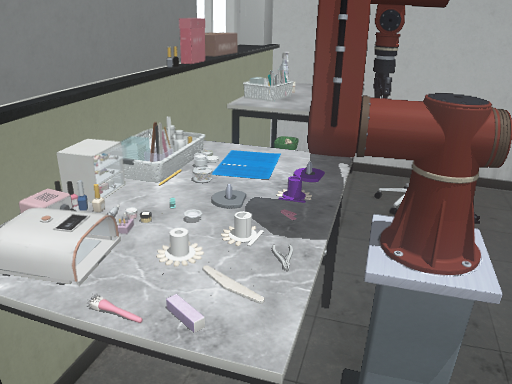

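The scene picture shows the candidates. The white wheel at scene (230,232) / side (243,226) has a straight rail at its right. The white wheel at (153,240) / (179,243) has tips all round, so it is the bystander. The purple wheel at (312,200) and purple stand at (340,186) are look-alikes. The grey stand is at (240,200) / (229,197). I'll take the first wheel and the grey stand, and confirm them in a crop.

Run:
```python
from h import *
cs,cd=cal("scene"),cal("side")
for n,u,v in [("hubtop",(230.5,219),(243,215)),("roundtop",(153,228),(179,231)),("posttip",(240,183),(229,184))]:
    print(n,meet(cs,[u],cd,[v]))
print(onz(cs,[(240,202),(230,240)],0.012))
a=cv2.imread("pics/a0.png")[165:275,120:270];b=cv2.imread("pics/b0.png")[170:280,145:295]
cv2.imwrite("pics/crop.png",np.hstack([cv2.resize(i,(400,293),interpolation=2) for i in(a,b)]))
```

```text
hubtop (array([0.46434791, 0.09483805, 0.06071198]), np.float64(0.0014217593302710701))
roundtop (array([0.57707375, 0.22756231, 0.06072282]), np.float64(7.953774077918317e-05))
posttip (array([ 0.57222504, -0.0935828 ,  0.0633012 ]), np.float64(0.009977227662930466))
[[ 0.56884703 -0.09011901  0.012     ]
 [ 0.45981694  0.10369191  0.012     ]]
```

View pics/crop.png

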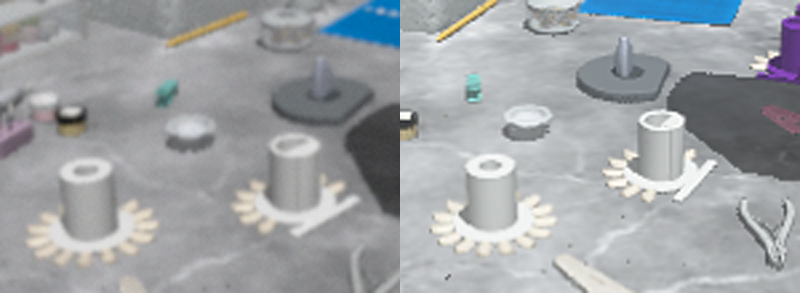

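The crop confirms it. The right-hand wheel has a straight rail and a bore with a flat, and the left one has a small round bore and tips all round. The hub tops triangulate to z ≈ 0.061, as expected. I'll go above it and take close looks.

Run:
```python
from h import *
import pickle
C=[]
for k,(x,y) in enumerate([(0.45,0.06),(0.47,-0.06)]):
    robot.move_pose([x,y,0.27],[180,0,0]); robot.pause(0.2)
    C.append(cal("wrist")); i=robot.grab_frame("wrist"); cv2.imwrite(f"pics/w{k+1}.png",i)
pickle.dump(C,open("C.pkl","wb"))
o=robot.observe();print(o["time"],o["q"].round(1))
for c in C: print(proj(c,[[.464,.095,.06],[.57,-.09,.012],[.57,-.09,.054]]).round(0).tolist())
a=cv2.imread("pics/w1.png");b=cv2.imread("pics/w2.png")
cv2.imwrite("pics/w12.png",np.hstack([a,b])[:, :] if 0 else cv2.resize(np.hstack([a,b]),(800,300)))
```

```text
3.6667 [-23.  -16.6 -19.3  87.4   0.  156.9]
[[221.0, 165.0], [406.0, 51.0], [429.0, 44.0]]
[[100.0, 185.0], [288.0, 72.0], [292.0, 69.0]]
```

View pics/w12.png

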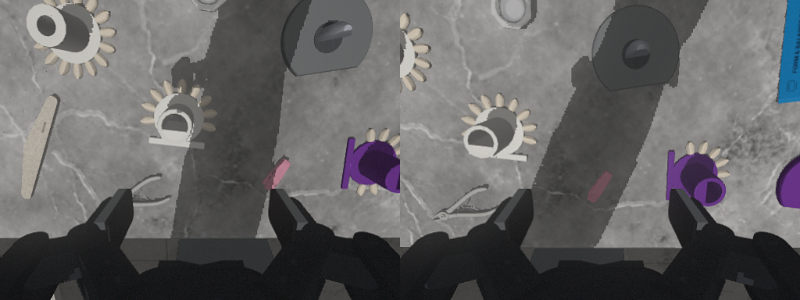

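Both wrist views show the keyed wheel at full-resolution pixel (224,164) in w1 and the grey stand at (300,62) in w2. The wheel's rail and the stand's straight side both face the robot, about 20° apart. I'll enlarge the two to pick points.

Run:
```python
import cv2,numpy as np
a=cv2.imread("pics/w1.png");b=cv2.imread("pics/w2.png")
def cr(i,x,y):
    j=cv2.resize(i[y:y+100,x:x+133],(399,300),interpolation=cv2.INTER_CUBIC)
    return cv2.convertScaleAbs(j,alpha=1.2)
# offsets
cv2.imwrite("pics/c4.png",np.vstack([np.hstack([cr(a,165,95),cr(b,60,110)]),np.hstack([cr(a,350,0),cr(b,235,5)])]))
```

```text
(no output)
```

View pics/c4.png

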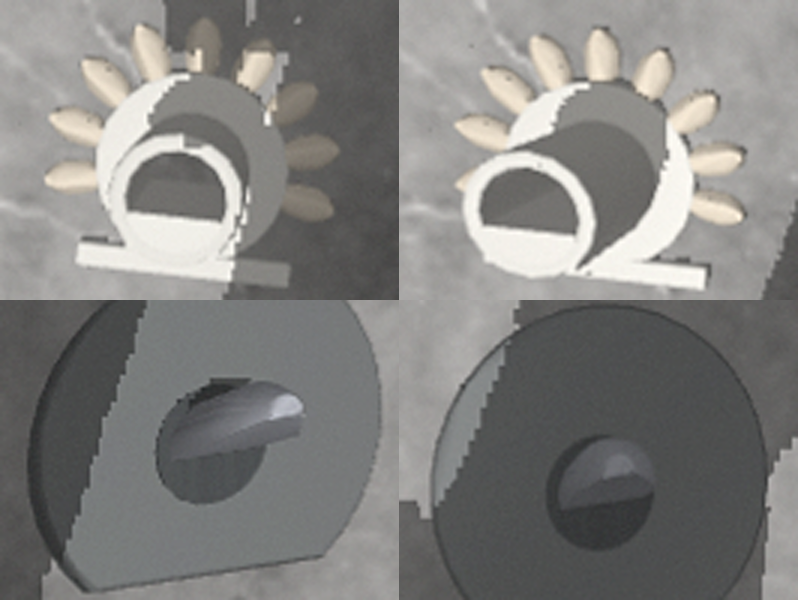

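The enlarged crops show the hub's top ring, the bore flat, the rail edge, and the base's arc and straight edge clearly enough to pick points.

Run:
```python
from h import *
import pickle
from scipy.optimize import least_squares
c1,c2=pickle.load(open("C.pkl","rb"))
p=lambda pts,ox,oy,X,Y:(np.array(pts,float)-[X,Y]+0.0)/3+[ox,oy]-1/3
A=lambda q:p(q,165,95,0,0);B=lambda q:p(q,60,110,399,0);S1=lambda q:p(q,350,0,0,300);S2=lambda q:p(q,235,5,399,300)
ang=lambda P:np.degrees(np.arctan2(*(P[0]-P[1])[1::-1]))  # direction +y ->
print("hubtop",meet(c1,A([(175.5,199)]),c2,B([(528.5,214.5)])))
def circ(P):
    r=least_squares(lambda v:np.hypot(P[:,0]-v[0],P[:,1]-v[1])-v[2],[*P[:,:2].mean(0),.04]);return r.x.round(4),np.abs(r.fun).max().round(4)
print(circ(onz(c1,A([(108,200),(243,197),(175,135),(128,150),(222,152),(175,264)]),.06)),circ(onz(c2,B([(463,213),(594,215),(528,152),(485,168),(572,168),(528,277)]),.06)))
for n,c,q,z in [("boreflat1",c1,A([(128,212),(226,224)]),.06),("boreflat2",c2,B([(480,225),(579,236)]),.06),("rail1",c1,A([(77,263),(288,287)]),.005),("standflat1",c1,S1([(88,591),(323,556)]),.012)]:
    P=onz(c,q,z);print(n,P.round(4).tolist(),"yaw",ang(P)-90,"len",np.linalg.norm(P[0]-P[1]))
# stand height: base-right-corner etc across views: full-image picks
print("cornerR",meet(c1,S1([(323,556)]),c2,[(675-400)*1.28,78*1.28]),"cornerL",meet(c1,S1([(88,591)]),c2,[(607-400)*1.28,90*1.28]))
P=onz(c2,S2([(432,490),(605,307),(767,480),(470,380),(735,385),(760,440),(445,540)]),.012);print("base2",circ(P))
P=onz(c1,S1([(381,410),(366,490),(372,360),(345,530)]),.012);print("base1",circ(P))
print("ring",onz(c2,S2([(601,492)]),.012),onz(c1,S1([(211,445)]),.012))
```

```text
hubtop (array([0.46718363, 0.09252253, 0.05835682]), np.float64(0.00025766047339836223))
(array([0.4672, 0.0923, 0.0213]), np.float64(0.0006)) (array([0.4669, 0.0909, 0.0213]), np.float64(0.0011))
boreflat1 [[0.4635, 0.1077, 0.06], [0.4595, 0.0765, 0.06]] yaw -7.28751116534896 len 0.03144418149322014
boreflat2 [[0.464, 0.108, 0.06], [0.4602, 0.0762, 0.06]] yaw -6.700732785166139 len 0.03205943770514686
rail1 [[0.4311, 0.1378, 0.005], [0.4212, 0.0558, 0.005]] yaw -6.904184537059649 len 0.08259714228039063
standflat1 [[0.5261, -0.0681, 0.012], [0.5377, -0.1484, 0.012]] yaw 8.202404109370079 len 0.08112591994165001
cornerR (array([ 0.54093242, -0.16884581, -0.02047739]), np.float64(0.00399423276041937)) cornerL (array([ 0.52678916, -0.06707491,  0.01443928]), np.float64(0.0013252154120193935))
base2 (array([ 0.5732, -0.1039,  0.056 ]), np.float64(0.0012))
base1 (array([ 0.5709, -0.1066,  0.0539]), np.float64(0.0))
ring [[ 0.57364715 -0.10456134  0.012     ]] [[ 0.57291117 -0.10397579  0.012     ]]
```

Hub: (0.467, 0.092), top z ≈ 0.059, yaw −7°, fitted outer R 21.3 (nominal 22). The rail independently gives the same yaw and centre. Stand: (0.5735, −0.1035), yaw +8.2°, base top ≈ 0.012–0.014, R 56 fit. All fit the sizes and reach given, so I'll grasp with the tool yawed half a turn, which keeps the last joint near 0.

Run:
```python
from h import *
W=[.467,.092];S=[.5735,-.1035]
g=[180,0,173]; s=[180,0,-171.8]
for P in ([*W,.18],[*W,.09],[*S,.18],[*S,.10]): 
    q=robot.ik(P,g if P[1]>0 else s); print(P,None if q is None else np.round(q,1))
robot.move_pose([*W,.18],g); robot.line_to([*W,.089],vel=.1,guard=15)
o=robot.observe();print(o["time"],o["tool_pos"].round(4),o["ft_force"].round(1))
robot.set_gripper(0.03)
o=robot.observe();print(o["time"],o["gripper_width"],o["gripper_force"],o["tool_pos"].round(4),o["q"].round(1))
robot.line_to([*W,.17],vel=.12)
robot.move_pose([*S,.17],s); robot.pause(.2)
o=robot.observe();print(o["time"],o["gripper_width"],o["tool_pos"].round(4),o["tcp_rot"].round(2),o["ft_force"].round(1))
c=cal("wrist");i=robot.grab_frame("wrist");cv2.imwrite("pics/w3.png",i)
j=robot.grab_frame("side");cv2.imwrite("pics/s3.png",j)
cv2.imwrite("pics/v3.png",np.hstack([cv2.resize(i,(400,300)),cv2.resize(j[100:250,150:350],(400,300))]))
import pickle;pickle.dump(c,open("c3.pkl","wb"))
```

```text
[0.467, 0.092, 0.18] [ -4.7 -15.4 -27.6  77.8   0.    2.3]
[0.467, 0.092, 0.09] [ -4.7 -11.7 -34.   67.7   0.    2.3]
[0.5735, -0.1035, 0.18] [-23.1   3.8  -9.6  76.6   0.  -31.3]
[0.5735, -0.1035, 0.1] [-23.1   6.8 -14.9  68.3   0.  -31.3]
7.025 [0.4675 0.092  0.0897] [0.5 0.5 0.2]
7.5 0.04342720504952846 60.8942574262619 [0.4673 0.0919 0.0897] [ -4.7 -11.7 -34.1  67.6  -0.    2.3]
9.4167 0.04345861237799488 [ 0.5733 -0.1021  0.1702] [ 179.99    0.   -171.72] [ 0.7 -0.2 -1.7]
```

View pics/v3.png

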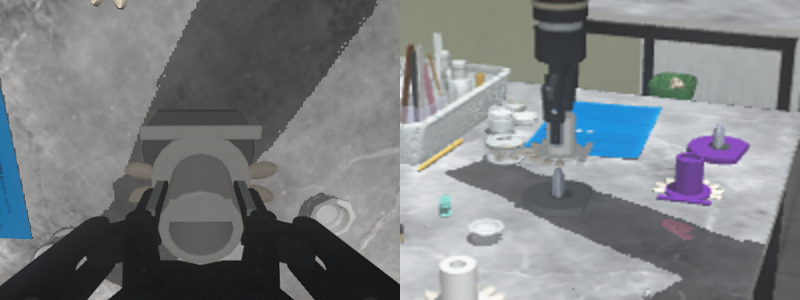

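The wheel is held (width 43.4 mm). The rail at (201,130) in the left panel is over the stand's straight side at (195,110), and the post stands below the hub in the side view. I'll take one enlarged crop to check yaw and offset before lowering.

Run:
```python
import cv2
a=cv2.imread("pics/w3.png")[125:345,160:360]
cv2.imwrite("pics/c5.png",cv2.convertScaleAbs(cv2.resize(a,(600,660),interpolation=2)[:600],alpha=1.5))
```

```text
(no output)
```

View pics/c5.png

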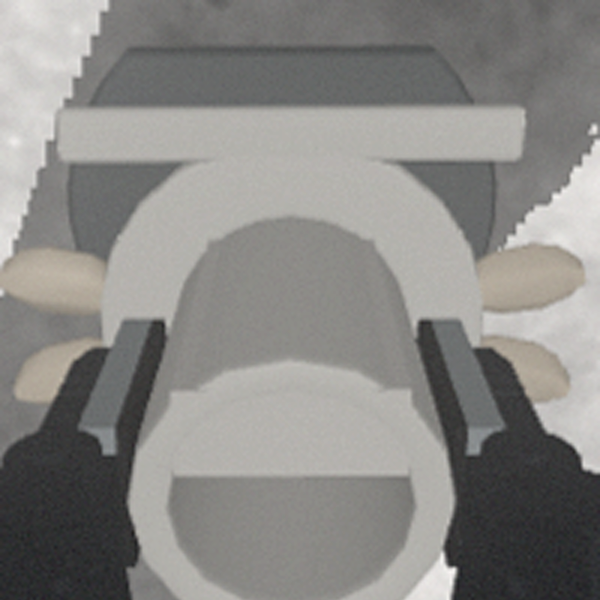

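Run:
```python
from h import *
import pickle
c=pickle.load(open("c3.pkl","rb"));T=lambda q:np.array(q,float)/3+[160,125]-1/3
def rep(n,q,z):
    P=onz(c,T(q),z)[:,:2];d=P[1]-P[0];yaw=np.degrees(np.arctan2(d[1],d[0]))-90;m=P.mean(0)
    x=np.array([np.cos(np.radians(yaw)),np.sin(np.radians(yaw))]);print(n,z,m.round(4),"yaw",yaw.round(2),"len",np.linalg.norm(d).round(4),"centre",(m+.042*x).round(4))
for z in(.0805,.0855): rep("rail",[(59,107),(525,107)],z)
for z in(0,.012): rep("stand",[(127,47),(434,47)],z)
# hub top ring: left/right extremes, z=.1405; bore flat
P=onz(c,T([(130,500),(456,500),(172,475),(410,475)]),.1405);print(P.round(4).tolist())
a=np.radians(8.2);print((P[2]+P[3])[:2]/2+.005*np.array([np.cos(a),np.sin(a)]))
```

```text
rail 0.0805 [ 0.5315 -0.1075] yaw 8.21 len 0.0842 centre [ 0.573  -0.1015]
rail 0.0855 [ 0.5305 -0.1076] yaw 8.21 len 0.0815 centre [ 0.572  -0.1016]
stand 0 [ 0.5322 -0.1104] yaw 8.21 len 0.0819 centre [ 0.5738 -0.1044]
stand 0.012 [ 0.5305 -0.1105] yaw 8.21 len 0.0778 centre [ 0.5721 -0.1045]
[[0.5734, -0.1227, 0.1405], [0.5674, -0.0809, 0.1405], [0.5689, -0.1177, 0.1405], [0.5645, -0.0875, 0.1405]]
[ 0.57166597 -0.10184668]
```

Yaw matches within 0.1°. The hub needs about (+1, −2.3) mm, so I'll correct that and lower under guard.

Run:
```python
from h import *
t=np.array([.5741,-.1044]);cmd=t.copy()
robot.line_to([*cmd,.150],vel=.08);robot.pause(.2)
o=robot.observe();e=t-o["tool_pos"][:2];print(o["time"],o["tool_pos"].round(4));cmd=cmd+e
robot.line_to([*cmd,.147],vel=.05);robot.pause(.1);print(robot.observe()["tool_pos"].round(4))
f0=robot.observe()["ft_force"]
hit=robot.line_to([*cmd,.0995],vel=.04,guard=10)
o=robot.observe();print(hit,o["time"],o["tool_pos"].round(4),(o["ft_force"]-f0).round(1),o["torque"].round(2),o["gripper_width"])
```

```text
10.1167 [ 0.5743 -0.1045  0.1503]
[ 0.5739 -0.1043  0.147 ]
True 11.5083 [ 0.5736 -0.1042  0.1018] [-1.6  0.3  6.2] [-0.01  0.15  0.02] 0.04337362450266396
```

It stopped at TCP z 0.1018, and home was expected at 0.1017. Next I release, retreat and look.

Run:
```python
from h import *
robot.set_gripper(0.085)
p=robot.observe()["tool_pos"]
robot.line_to([p[0],p[1],.20],vel=.12)
robot.line_to([p[0]-.06,p[1],.27],vel=.15);robot.pause(.2)
c=cal("wrist");i=robot.grab_frame("wrist");j=robot.grab_frame("side");k=robot.grab_frame("scene")
print(robot.observe()["time"])
cs,cd=cal("scene"),cal("side")
print(proj(cs,[.573,-.104,.072]),proj(cd,[.573,-.104,.072]))
cv2.imwrite("pics/j.png",j);cv2.imwrite("pics/k.png",k);cv2.imwrite("pics/i.png",i)
cv2.imwrite("pics/end.png",np.hstack([cv2.resize(i,(400,300)),cv2.resize(j[130:280,130:330],(400,300),interpolation=2)]))
```

```text
14.0917
[[241.63555347 180.77191276]] [[230.05536668 178.3950273 ]]
```

View pics/end.png

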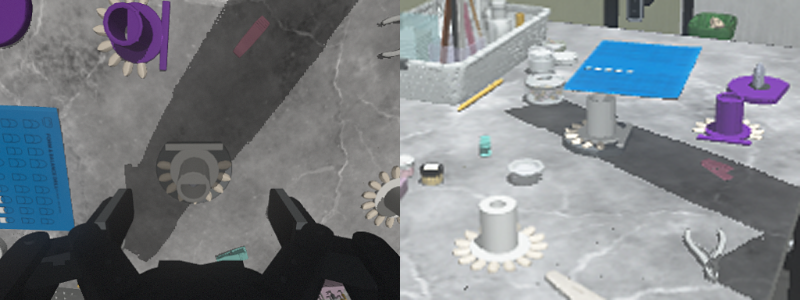

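The wheel sits on the grey base with its rail along the straight side. Its hub top in the side view is at (230,179), against (230.1,178.4) predicted for home. The round wheel and the purple pieces have not moved.

```bash
python3 -c "
from plant import robot
print(robot.job_done())"
```

```text
the job is handed in; nothing more can be done
None
```

The keyed wheel is on the stand's D post, fully home with its rail over the base's straight side, and released; the round wheel was left where it was, and the job was handed in at about 14 s (limit 35 s).

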